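# Check the spring of the lever tamper

## Task

Check the spring of the lever tamper: put the portafilter with its steel blanking puck under the ram, fully home in the fork, handle sticking out of the front. Then push the lever down until the pointer stands on the long mark of the arm's scale and keep it there for a good second, without pushing well past it or shoving hard. Let the lever ride back up gently, all the way, and leave the portafilter home in the fork; leave the other things where they are.

Things in the scene. Friction and masses are not known exactly. Their poses are not given: they have to be found in the camera images.
- basket (a point): Centre of the portafilter's round metal basket, 18.5 mm above its flat underside. Basket 72 mm across, 37 mm high; a steel blanking puck fixed in it stands 2 mm proud of the rim. Axes: z up, the handle runs from the basket along -y. Loose, about 0.4 kg, balancing roughly 60 mm from this point toward the handle.
- pf_handle (a point): Good holding point on the axis of the portafilter's black round handle (29 mm across, along the portafilter's y), 84 mm from the basket's centre, 16 mm above the basket's underside. From here the handle reaches 26 mm toward the basket, where a 16 mm neck begins, and 90 mm away from it. Held from above, across the handle.
- portafilter: The portafilter as a whole; origin under its middle, on the level of the underside; z up, handle along -y. It lies on the left of the worktop; between it and the tamper stands a bench scale (fixed, 130 mm high, 0.25 m wide, from 0.12 m left to 0.13 m right of straight ahead of the robot).
- tamp_press: The lever tamper, a press stand fixed to the worktop; origin on the worktop under the ram's axis. x points from its open front to the column at its back, y to the lever's side, z up. Its head with ram and lever reaches 40 mm in front of the origin, from 120 mm above the worktop upward; the 55 mm ram foot over the seat leaves 8 to 16 mm of air above the puck.
- seat (a point): Where the basket's centre is when home in the tamper's fork; axes as tamp_press. Home, the portafilter's +y lies along this x (handle out of the front). The underside rests on the base plate: top 8 mm above the worktop, front edge 55 mm before this point. Two cheeks 78 mm apart, 20 mm high, mouth flared from 50 mm before this point; a V-shaped back stop touches the basket when home.
- pivot (a point): Point on the lever's axis of turning (along the tamper's x), 168 mm above the worktop, on the front of the head.
- grip_bar: Black round grip bar across the lever's end, 20 mm across, 72 mm long, along the tamper's x; origin at its middle, 160 mm from the pivot axis. At rest the lever points to the tamper's +y and 0.55 rad upward; it is pushed down from above on this bar and comes down by tamp_hub + tamp_arm.
- tamp_hub (a joint): Turn of the lever's hub and pointer, rad: 0 with the lever right up, growing as it comes down, to 0.78. It drives the ram down by 30 mm per rad; a light return spring lifts it. The foot meets the puck somewhere between 0.25 and 0.55, as the foot is screwed out by an unknown amount: to be felt, or seen as the scale begins to move.
- tamp_arm (a joint): Deflection of the sprung lever arm against its hub, rad, shown by the hub's black pointer before the white scale plate on the arm: 0 at the lowest tick, a tick each 0.05 (5 mm), long thick mark at 0.20, stop at 0.35. Stays 0 while the ram moves freely (2 to 3 N at the bar), then grows: about 4 N at the bar to begin, 11 N at the long mark.
- tamper: Bystander: hand tamper with wooden handle, 58 mm across, 99 mm high, loose; origin under its centre.
- tape_roll: Bystander: roll of masking tape lying flat, 91 mm across, 24 mm high, loose; origin under its centre.
- white_cup: Bystander: white china cup, 68 x 90 x 72 mm, loose; origin under its centre.

How it is judged:
On the way, in this order (a step that is already met when the one before it is completed fails the run):
1. the portafilter is home in the fork, standing on the plate (horizontal distance between basket and seat below 0.004 m and z of basket in the frame of seat below 0.003 m and angle between the y axis of portafilter and the x axis of seat, either way round below 0.12 rad and contact force between the fingers and portafilter below 0.5 N), for 0.2 s.
2. the pointer is kept on the long mark (within 0.03 rad) for a second with the ram pressing the portafilter on the plate (value of joint tamp_arm between 0.17 and 0.23 rad and contact force between tamp_press and portafilter above 40 N), for 1 s.
3. the lever is back up (value of joint tamp_hub below 0.06 rad and value of joint tamp_arm below 0.03 rad), for 0.2 s.
At the end, for the whole second after the job is handed in: The lever is right up again (hub within 0.06 rad, arm deflection under 0.03 rad), and the portafilter is at rest in the fork, its basket's centre within 5 mm of the seat, standing on the plate within 3 mm, its handle within 0.12 rad of straight out (all of step 3 and horizontal distance between basket and seat below 0.005 m and z of basket in the frame of seat below 0.003 m and angle between the y axis of portafilter and the x axis of seat, either way round below 0.12 rad and linear speed of portafilter below 0.01 m/s); the robot touches nothing.
It fails at once if the arm is deflected well past the long mark (over 0.28 rad) (value of joint tamp_arm above 0.28 rad).
It fails at once if the lever is shoved with more than 22 N (contact force between anything else and grip_bar above 22 N).
It fails at once if the lever is let fly back (hub faster than 2.5 rad/s upward) (velocity of joint tamp_hub below -2.5 rad/s).
It fails at once if the portafilter is tipped over 0.6 rad (angle between portafilter's own z axis and vertical above 0.6 rad).
It fails at once if a bystander is displaced by more than 30 mm (distance of any of tamper, tape_roll, white_cup from where it was at the start of the episode above 0.03 m).
It also fails if it takes over 72 s, if anything falls off the work surface, if the arm or the gripper's body presses on something with over 40 N, if the wrist force passes 120 N, or if a joint passes its speed limit or range.

## Robot

A 7-joint arm with a two-finger parallel gripper is mounted at the origin on a cart in front of the work surface, level with it; the furniture and walls round the work are solid. World frame = base frame: x ahead of the robot, y to its left, z up, the work surface at z = 0. Lengths are in m, angles in rad, forces in N, time in s.
With the tool pointing down it reaches from about 0.4 to 0.85 m from the base axis. Payload 10.4 kg.
Tool frame: the origin (TCP) lies on the centre line of the jaws, within the pads' length; the fingertips stand 17 mm ahead of it and the grasp point (between the pads) lies 2 mm behind it; x points along the fingers, z is the direction in which the jaws open and shut, and the axes are right-handed (so a half turn about x gives the same grasp; the last joint's range is limited). The gripper opens to 87 mm and grips with 3 to 60 N. Pads are 19 mm wide; open, the fingers measure 117 mm over their backs; the gripper's body (75 mm by 190 mm) begins 51 mm behind the grasp point.
Start: joints at [1.289, 0.332, -0.065, 1.46, 0.022, 1.35, -0.088], TCP at [0.16, -0.604, 0.24] pointing down, gripper open.
Joint ranges: [-2.6, 2.6], [-0.5, 2.12], [-1.47, 1.34], [0.16, 2.42], [-1.27, 4.41], [0.06, 2.06], [-2.6, 2.6]. Speed limits (rad/s): [2.22, 2.22, 2.79, 2.79, 3.14, 3.14, 3.14].

## Interface

Orientations are given as a unit quaternion [x, y, z, w].
In Python, from bench import r gives the robot as it stands. The module is installed in compiled form; this text tells all that it offers.
- The arm moves only by the tool arm_command, never from a script. Its argument "plan" is a list of rows, each a list of 4 numbers: the shift along the tool's x, y, z in mm, then the turn about the tool's x in degrees. A call has 1 to 20 rows; each row shifts and turns the commanded pose from where the row before left it, along the tool's axes as they then stand; what a row does not reach is not made up. A row lasts 1/8 s, in which the tool goes at most 62.5 mm and 10.7 degrees, less where a joint would pass 70% of its speed; a pose out of reach is approached as far as the arm can. A call with a gripper value outside its range is refused whole. "jaw" is the opening, from -1 (shut) to 1 (fully open), set as the call begins (left out, the last holds). The fingers move at their own pace and stop on an object; "force" is the grip in N (left out, the last holds). Time passes only in rows, so rows that do not move let the fingers close. It gives the time, the measured TCP pose, the force and the opening at its end, in the units of the state.
- r.read_state(): the state, without advancing time (a new reading comes with each control period).
- r.camera(name): name is "scene" or "side" or "wrist"; returns a dict with "frame" (384x512x3 uint8, blue, green, red), "fx", "fy", "cx", "cy" (pixels), "extrinsics" (4x4, takes a point from world to camera coordinates). Camera axes: x right, y down, z forward; pixel columns grow to the right and rows downward; lengths in m; the calibration is good to about 2 mm. A picture is of the moment at which its call begins. There is no depth.
- r.close_job(): hands the job in, once; it reports no verdict.
Trained networks look in a picture, given as the dict that the camera call returned (one of the last four; its "shot" number tells which), for a name from the list of things; names that differ only in an ending like _2 or _b are one class to them, and where a whole thing is asked for, a point or a joint stands for the part that bears it (a point fixed in the world has none). Each returns a list of dicts, best first, with "confidence" (0 to 1); they miss things now and then, are a little off and sometimes report something else, mostly with a low value. They report only what shows in the picture. A call takes as long as a camera call.
- r.find_in(picture, label): "xyz" ([x, y, z] in m, in world coordinates, good to about 4 mm: the middle of the surface that is visible of it).
- r.regions_of(picture, label): "mask" (384x512 bool, what is visible of it).
- r.spot_point(picture, label): "xyz" ([x, y, z] in m, in world coordinates, good to about 4 mm: a listed point, or the origin of a listed thing).
The state is a dict: "time": time; "joint_positions": joint angles; "joint_vel": joint speeds; "joint_torque": joint torques, N m; "ee_pos": TCP position; "eef_rot": TCP orientation; "ft_force": force on the tool from outside, world axes, zero at the start; "torque": the same for the moment, N m; "width": finger opening in m.
Only numpy, scipy, OpenCV 4.12 (cv2) and the standard library are available. Lean on these libraries where they do the work, as an engineer would, in place of code of your own. Each camera call takes 0.05 s, during which the arm holds its last target. There are 200 camera calls.

## Working session

There is one attempt and no reset: what is moved stays moved. The work goes in short steps, Python scripts to look and compute and a tool call to move; the robot and the scene stay as the last step left them, time stands still between calls to the robot, and variables do not carry over. Pictures are saved under pics/ and viewed, about 8 in all and at most 12, crops included, and the job is handed in when it is done.

Besides the shell and the picture viewer there is one more tool, called after "Call:" by a JSON object that holds its "op" and its "data", one argument or row to a line. arm_command: Moves the arm, as the interface text tells. Its arguments: {"type":"object","properties":{"plan":{"type":"array","items":{"type":"array","items":{"type":"number"}}},"jaw":{"type":"number"},"force":{"type":"number"}},"required":["plan"]}

```bash
mkdir -p pics
cat > h.py <<'E'
import numpy as np, cv2
from bench import r
from scipy.spatial.transform import Rotation as R
np.set_printoptions(precision=4,suppress=True)
def st():
    s=r.read_state(); print('t',s['time'],'p',np.array(s['ee_pos']),'F',np.array(s['ft_force']),'w',s['width']); print(R.from_quat(s['eef_rot']).as_matrix()); return s
def px(c,p):
    q=np.array(c['extrinsics'])@np.append(p,1); return np.array([c['fx']*q[0]/q[2]+c['cx'],c['fy']*q[1]/q[2]+c['cy']])
def tri(obs):
    A=[];b=[]
    for c,u in obs:
        E=np.array(c['extrinsics']);d=E[:3,:3].T@np.array([(u[0]-c['cx'])/c['fx'],(u[1]-c['cy'])/c['fy'],1]);d/=np.linalg.norm(d)
        o=-E[:3,:3].T@E[:3,3];P=np.eye(3)-np.outer(d,d);A.append(P);b.append(P@o)
    return np.linalg.lstsq(np.vstack(A),np.hstack(b),rcond=None)[0]
E
python3 - <<'E'
from h import *
st()
for n in ['scene','side']:
    c=r.camera(n); cv2.imwrite(f'pics/{n}0.png',c['frame']); 
    E=np.array(c['extrinsics']);print(n,c['fx'],'cam at',-E[:3,:3].T@E[:3,3])
    for l in ['basket','pf_handle','portafilter','tamp_press','seat','pivot','grip_bar','tamper','tape_roll','white_cup']:
        d=r.spot_point(c,l); print(l,[(np.array(k['xyz']),round(k['confidence'],2),px(c,k['xyz'])) for k in d[:2]])
E
```

```text
t 0.0 p [ 0.1598 -0.6038  0.2387] F [ 0.0686 -0.3554 -0.2431] w 0.0870425155058561
[[-0.0005  0.9667  0.256 ]
 [ 0.0014  0.256  -0.9667]
 [-1.     -0.0001 -0.0015]]
scene 481.48244645200793 cam at [-0.4353  0.7968  1.4516]
basket [(array([0.5399, 0.327 , 0.0205]), 0.66, array([196.8099, 256.8065]))]
pf_handle [(array([0.4567, 0.3008, 0.0159]), 0.9, array([215.6403, 268.8202]))]
portafilter [(array([0.4723, 0.3019, 0.0017]), 0.95, array([213.2159, 268.436 ])), (array([ 0.5726, -0.3723,  0.0027]), 0.64, array([329.2456, 174.7043]))]
tamp_press [(array([ 0.5743, -0.3724, -0.0014]), 0.96, array([328.8932, 175.1594]))]
seat [(array([ 0.5736, -0.3698,  0.0211]), 0.76, array([329.1171, 171.7499])), (array([ 0.5474, -0.3461,  0.1669]), 0.37, array([333.1357, 151.6199]))]
pivot [(array([ 0.5463, -0.3437,  0.1693]), 0.95, array([332.9621, 151.5512]))]
grip_bar []
tamper [(array([ 0.453 , -0.5503, -0.0001]), 0.68, array([377.5436, 173.0081])), (array([0.4573, 0.2978, 0.0161]), 0.26, array([216.2361, 268.2549]))]
tape_roll [(array([ 0.6781, -0.199 ,  0.0027]), 0.6, array([283.16 , 178.229]))]
wh
[... 324 characters left out ...]
 0.3055, 0.0023]), 0.65, array([214.2117, 182.8821]))]
tamp_press [(array([ 0.5782, -0.3683,  0.004 ]), 0.92, array([308.6059, 256.5858]))]
seat [(array([ 0.5717, -0.371 ,  0.0252]), 0.92, array([308.2718, 254.5759]))]
pivot [(array([ 0.5514, -0.3487,  0.1694]), 0.98, array([303.9999, 230.7835])), (array([ 0.5699, -0.3701,  0.0241]), 0.62, array([307.795 , 254.7835]))]
grip_bar [(array([ 0.569 , -0.2121,  0.253 ]), 0.59, array([288.2393, 195.3921]))]
tamper [(array([ 0.454 , -0.5513,  0.0032]), 0.58, array([313.9608, 301.6554]))]
tape_roll [(array([ 0.675 , -0.2001, -0.001 ]), 0.56, array([301.661 , 224.9918]))]
white_cup [(array([0.4285, 0.5244, 0.0035]), 0.51, array([188.8453, 165.182 ]))]
```

Run:
```python
import cv2
a=cv2.imread('pics/scene0.png');b=cv2.imread('pics/side0.png')
c=cv2.resize(a[120:320,130:430],None,fx=2.6,fy=2.6,interpolation=3);cv2.imwrite('pics/s1.png',c)
c=cv2.resize(b[140:330,160:400],None,fx=3,fy=3,interpolation=3);cv2.imwrite('pics/s2.png',c)
```

```text
(no output)
```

View pics/s1.png

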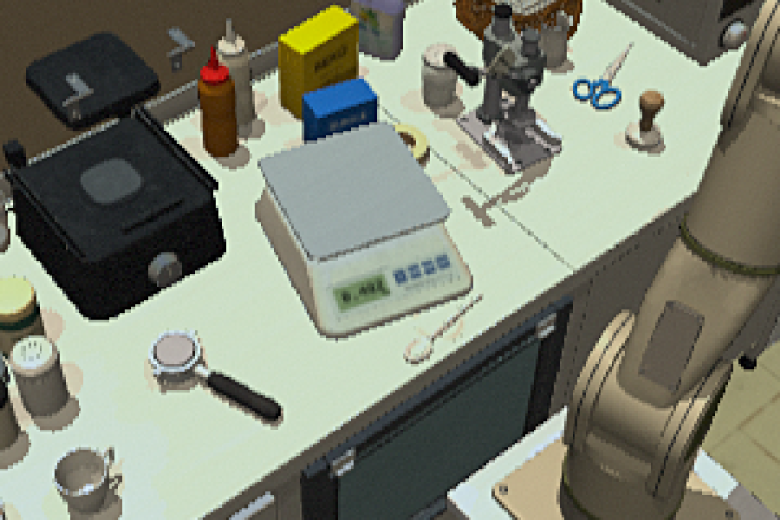

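View pics/s2.png

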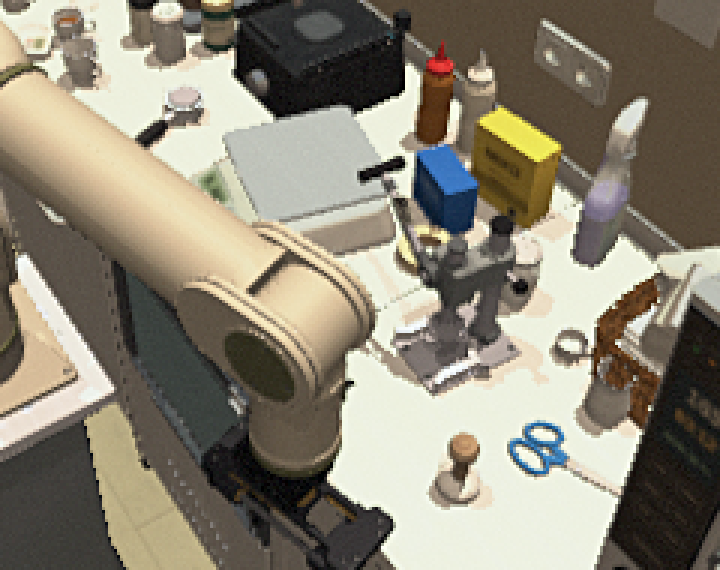

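The scene picture shows the portafilter at about crop (200,365), with its handle toward the robot. The scale is in the middle and the press is at (510,110) with its lever toward the left. The side picture shows the press at (460,320) and the bar at (380,168). The network positions agree with both views, so I'll move toward the press for a wrist view on the way to the portafilter.

Call:
{"op": "arm_command", "data": {
  "plan": [
    [-8, 34, -11, 0],
    [-8, 34, -11, 0],
    [-8, 34, -11, 0],
    [-8, 34, -11, 0],
    [-8, 34, -11, 0],
    [-8, 34, -11, 0],
    [-8, 34, -11, 0],
    [-8, 34, -11, 0],
    [0, 0, 0, 0],
    [0, 0, 0, 0]
  ],
  "jaw": 1
}}

```text
time: 2.35
ee_pos: [0.3997, -0.45, 0.3034]
eef_rot: [0.431, 0.56, -0.432, 0.56]
ft_force: [-1.0, -0.9, 0.0]
width: 0.087
```

Run:
```python
from h import *
st()
c=r.camera('wrist'); cv2.imwrite('pics/w1.png',c['frame'])
E=np.array(c['extrinsics']);print('cam at',-E[:3,:3].T@E[:3,3],E[:3,:3])
for l in ['tamp_press','seat','pivot','grip_bar','tamper']:
    d=r.spot_point(c,l); print(l,[(np.array(k['xyz']),round(k['confidence'],2),px(c,k['xyz'])) for k in d[:2]])
```

```text
t 2.35 p [ 0.3997 -0.45    0.3034] F [-0.9618 -0.9366  0.008 ] w 0.08699504643716316
[[-0.0006  0.9668  0.2553]
 [-0.0003  0.2553 -0.9668]
 [-1.     -0.0006  0.0001]]
cam at [ 0.4639 -0.4344  0.4491] [[ 0.256  -0.9667 -0.0002]
 [-0.9378 -0.2484  0.2427]
 [-0.2346 -0.0619 -0.9701]]
tamp_press [(array([ 0.5732, -0.3709,  0.0018]), 0.63, array([230.9671,  29.6734]))]
seat [(array([ 0.5712, -0.3735,  0.0287]), 0.56, array([230.8872,  25.6979]))]
pivot []
grip_bar []
tamper []
```

View pics/w1.png

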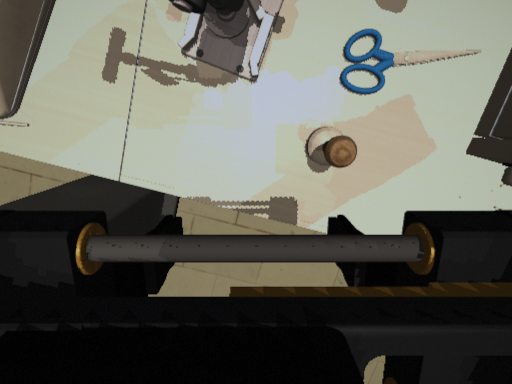

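The wrist picture shows the press front at the top: plate front edge from about (182,45) to (255,78), with cheeks at (190,35) and (263,45). I'll get its yaw from those edges.

```bash
cat >> h.py <<'E'
def atz(c,u,z):
    E=np.array(c['extrinsics']);d=E[:3,:3].T@np.array([(u[0]-c['cx'])/c['fx'],(u[1]-c['cy'])/c['fy'],1]);o=-E[:3,:3].T@E[:3,3]
    return o+d*(z-o[2])/d[2]
E
python3 - <<'E'
from h import *
c=r.camera('wrist')
a=atz(c,(182,46),.008);b=atz(c,(255,79),.008);print(a,b,b-a,np.linalg.norm(b-a),np.degrees(np.arctan2(*(b-a)[[1,0]])))
cv2.imwrite('pics/w1c.png',cv2.resize(c['frame'][:90,160:300],None,fx=5,fy=5,interpolation=2))
E
```

```text
[ 0.5342 -0.3102  0.008 ] [ 0.5183 -0.4204  0.008 ] [-0.0159 -0.1102  0.    ] 0.11134548891892307 -98.20608704767905
```

View pics/w1c.png

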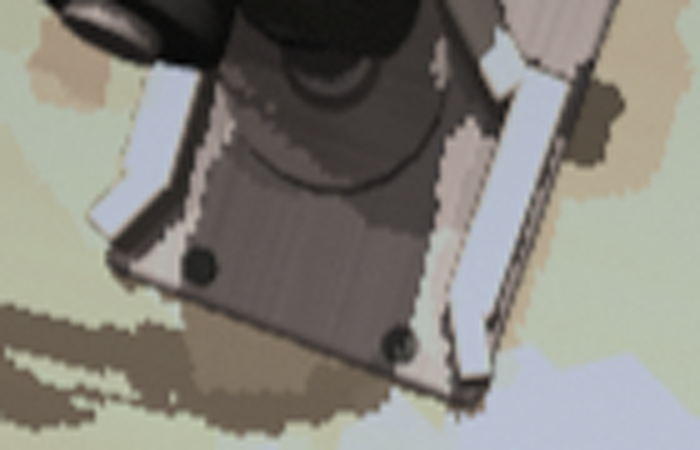

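Run:
```python
from h import *
c=r.camera('wrist')
f=lambda u,z:atz(c,(160+u[0]/5,u[1]/5),z)
for n,u,v,z in [('edge',(115,262),(465,405),.008),('holes',(200,267),(400,345),.008),('Rcheek top inner',(452,292),(515,100),.028),('Rcheek outer',(500,290),(570,85),.028),('left cheek inner',(175,165),(195,75),.028)]:
    a=f(u,z);b=f(v,z);d=b-a;print(n,a,b,np.linalg.norm(d),np.degrees(np.arctan2(d[1],d[0])))
```

```text
edge [ 0.5266 -0.313   0.008 ] [ 0.5151 -0.4181  0.008 ] 0.10575928575064829 -96.22094525442131
holes [ 0.5315 -0.3365  0.008 ] [ 0.526  -0.3961  0.008 ] 0.059856925749264434 -95.24191187411273
Rcheek top inner [ 0.5398 -0.4082  0.028 ] [ 0.5891 -0.4124  0.028 ] 0.04954009338060103 -4.910651205041268
Rcheek outer [ 0.5436 -0.4206  0.028 ] [ 0.5962 -0.4254  0.028 ] 0.05286689785013583 -5.23800964942494
left cheek inner [ 0.5511 -0.3292  0.028 ] [ 0.5734 -0.3299  0.028 ] 0.02226844566381499 -1.6412950985287988
```

Call:
{"op": "arm_command", "data": {
  "plan": [
    [0, 16, -37, 0],
    [0, 16, -37, 0],
    [0, 16, -37, 0],
    [0, 16, -37, 0],
    [0, 16, -37, 0],
    [0, 16, -37, 0],
    [0, 16, -37, 0],
    [0, 16, -37, 0],
    [0, 16, -37, 0],
    [0, 16, -37, 0],
    [0, 3, -42, 0],
    [0, 3, -42, 0],
    [0, 3, -42, 0],
    [0, 3, -42, 0],
    [0, 3, -42, 0],
    [0, 3, -42, 0],
    [20, 3, -41, 0],
    [20, 3, -41, 0],
    [10, 0, 0, -3.6],
    [0, 0, 0, 0]
  ]
}}

```text
time: 5.25
ee_pos: [0.3977, 0.278, 0.253]
eef_rot: [0.413, 0.574, -0.414, 0.573]
ft_force: [0.3, -0.3, 0.2]
width: 0.0872
```

Run:
```python
from h import *
st()
c=r.camera('wrist'); cv2.imwrite('pics/w2.png',c['frame'])
for l in ['basket','pf_handle','portafilter']:
    d=r.spot_point(c,l); print(l,[(np.array(k['xyz']),round(k['confidence'],2),px(c,k['xyz'])) for k in d[:2]])
m=r.regions_of(c,'portafilter')
if m:
    M=m[0]['mask'].astype(np.uint8);ys,xs=np.nonzero(M);print(m[0]['confidence'],xs.min(),xs.max(),ys.min(),ys.max())
```

```text
t 5.25 p [0.3977 0.278  0.253 ] F [ 0.3472 -0.2993  0.158 ] w 0.08720920002930381
[[-0.0012  0.9486  0.3164]
 [-0.0006  0.3164 -0.9486]
 [-1.     -0.0013  0.0002]]
basket [(array([0.5378, 0.3272, 0.023 ]), 0.64, array([251.7166,  47.9039]))]
pf_handle [(array([0.4587, 0.2959, 0.0125]), 0.97, array([255.4949, 120.9122]))]
portafilter [(array([ 0.4679,  0.3036, -0.0011]), 0.89, array([252.2028, 112.2668]))]
0.72 214 290 13 190
```

View pics/w2.png

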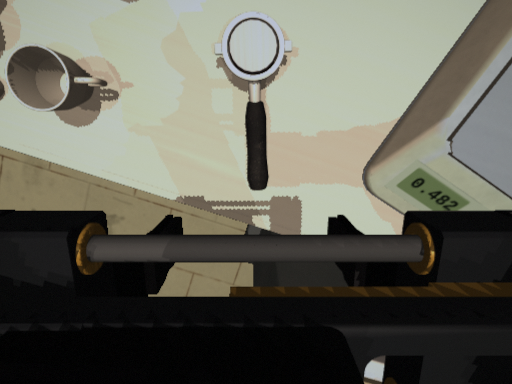

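The wrist picture shows the puck centre at about (253,45). The handle axis runs from the neck at (255,90) to the end at (259,187), almost in line with the image columns.

Run:
```python
from h import *
c=r.camera('wrist')
b=atz(c,(253,45),.038);h=atz(c,(257,140),.020);e=atz(c,(258.5,180),.022);n=atz(c,(255,103),.024)
print(b,n,h,e)
for a in (n,h,e): d=b-a;print(np.degrees(np.arctan2(d[1],d[0])),np.linalg.norm(d[:2]))
d=(b-e)[:2];d/=np.linalg.norm(d);g=b[:2]-.084*d;print('grasp',g)
s=r.read_state();M=R.from_quat(s['eef_rot']).as_matrix();print(M.T@(np.append(g,.018)-s['ee_pos']))
```

```text
[0.5398 0.3253 0.038 ] [0.4806 0.3032 0.024 ] [0.4378 0.2862 0.02  ] [0.3884 0.2676 0.022 ]
20.47423138268823 0.06320869957546882
20.959174802533596 0.10922789315711011
20.85345363364194 0.16204642451803083
grasp [0.4613 0.2954]
[0.2361 0.0649 0.003 ]
```

Call:
{"op": "arm_command", "data": {
  "plan": [
    [0, 0, 0, -2.4],
    [20, 22, 3, 0],
    [25, 22, 3, 0],
    [30, 0, 0, 0],
    [30, 0, 0, 0],
    [30, 0, 0, 0],
    [30, 0, 0, 0],
    [25, 0, 0, 0],
    [20, 0, 0, 0],
    [13, 0, 0, 0],
    [10, 0, 0, 0],
    [0, 0, 0, 0],
    [0, 0, 0, 0]
  ],
  "jaw": 1
}}

```text
time: 7.18
ee_pos: [0.4417, 0.2884, 0.0211]
eef_rot: [0.402, 0.582, -0.401, 0.582]
ft_force: [-0.8, 0.4, 0.7]
width: 0.0866
```

Call:
{"op": "arm_command", "data": {
  "plan": [
    [0, 0, 0, 0],
    [0, 0, 0, 0],
    [0, 0, 0, 0],
    [0, 0, 0, 0],
    [0, 0, 0, 0],
    [0, 0, 0, 0],
    [0, 0, 0, 0],
    [0, 0, 0, 0]
  ],
  "jaw": -1,
  "force": 50
}}

```text
time: 8.18
ee_pos: [0.4411, 0.2884, 0.0205]
eef_rot: [0.401, 0.582, -0.401, 0.582]
ft_force: [-0.3, 1.2, -0.3]
width: 0.0277
```

Call:
{"op": "arm_command", "data": {
  "plan": [
    [-8, 0, 0, 0],
    [-15, 0, 0, 0],
    [-25, 0, 0, 0],
    [-30, 0, 0, 0],
    [-30, 0, 0, 0],
    [-30, 0, 0, 0],
    [-30, 0, 0, 0],
    [-25, 0, 0, 0],
    [-10, 0, 0, 0],
    [0, 0, 0, 0],
    [0, 0, 0, 0],
    [0, 0, 0, 0]
  ]
}}

```text
time: 9.68
ee_pos: [0.441, 0.2879, 0.2226]
eef_rot: [0.401, 0.582, -0.402, 0.582]
ft_force: [-0.2, -0.1, -3.9]
width: 0.028
```

```bash
cat > look.py <<'E'
from h import *
import sys
s=st();M=R.from_quat(s['eef_rot']).as_matrix()
for n in sys.argv[1:]:
    c=r.camera(n); cv2.imwrite('pics/%s_%05d.png'%(n,int(s['time']*100)),c['frame'])
    for l in ['basket','pf_handle','portafilter','seat','grip_bar']:
        d=r.spot_point(c,l)
        for k in d[:1]:
            p=np.array(k['xyz']);print(n,l,p,round(k['confidence'],2),px(c,p),'tool',M.T@(p-s['ee_pos']))
E
python3 look.py wrist scene side; ls pics
```

```text
t 9.675 p [0.441  0.2879 0.2226] F [-0.1791 -0.0537 -3.8954] w 0.028007821031807118
[[-0.0013  0.9346  0.3557]
 [-0.0006  0.3557 -0.9346]
 [-1.     -0.0015  0.0001]]
wrist basket [0.5378 0.3251 0.2227] 0.89 [251.1391  34.1254] tool [-0.0002  0.1037 -0.0004]
wrist pf_handle [0.4577 0.2938 0.2158] 0.63 [253.0263 208.5999] tool [0.0068 0.0177 0.0004]
wrist portafilter [0.4674 0.3046 0.2041] 0.6 [241.7378 181.3896] tool [ 0.0185  0.0307 -0.0062]
scene basket [0.5398 0.326  0.2221] 0.91 [191.6536 220.6256] tool [ 0.0004  0.1059 -0.0005]
scene pf_handle [0.4581 0.2925 0.2183] 0.76 [213.664  231.5447] tool [0.0043 0.0176 0.0018]
scene portafilter [0.4723 0.3015 0.2014] 0.81 [209.3622 233.4448] tool [ 0.0212  0.0341 -0.0016]
scene seat [ 0.5728 -0.3648  0.0216] 0.81 [328.4154 172.252 ] tool [ 0.2013 -0.1086  0.6569]
side basket [ 0.5689 -0.2139  0.2524] 0.66 [288.473  195.7466] tool [-0.0296 -0.059   0.5145]
side pf_handle [0.4569 0.2942 0.2208] 0.58 [208.576  151.9955] tool [ 0.0018  0.0171 -0.0002]
side portafilter [0.4729 0.3024 0.1993] 0.52 [211.0122 153.6618] tool [ 0.0233  0.035  -0.0022]
side seat [ 0.569  -0.3726  0.0278] 0.86 [308.0771 254.7141] tool [ 0.1951 -0.115   0.6628]
side grip_bar [ 0.5664 -0.2107  0.2565] 0.61 [287.5842 194.8187] tool [-0.0337 -0.0602  0.5106]
s1.png
s2.png
scene0.png
scene_00967.png
side0.png
side_00967.png
w1.png
w1c.png
w2.png
wrist_00967.png
```

Call:
{"op": "arm_command", "data": {
  "plan": [
    [0, 0, 0, 6.5],
    [0, 0, 0, 6.5],
    [0, 0, 0, 6.5],
    [0, 0, 0, 6.6],
    [0, 1.7, 20, 0],
    [0, 1.7, 32, 0],
    [0, 1.7, 34, 0],
    [0, 1.7, 34, 0],
    [0, 1.7, 34, 0],
    [0, 1.7, 34, 0],
    [0, 1.7, 34, 0],
    [0, 1.7, 34, 0],
    [0, 1.7, 32, 0],
    [0, -8, 32, 0],
    [0, -8, 32, 0],
    [0, -8, 32, 0],
    [0, -8, 32, 0],
    [0, -8, 32, 0],
    [0, -8, 32, 0],
    [0, -1.5, 33.5, 0]
  ]
}}

```text
time: 13.08
ee_pos: [0.3596, -0.2209, 0.2237]
eef_rot: [-0.522, -0.476, 0.523, -0.477]
ft_force: [0.7, 0.3, -4.4]
width: 0.0275
```

Call:
{"op": "arm_command", "data": {
  "plan": [
    [0, 2, 33, 0],
    [0, 2, 33, 0],
    [0, 2, 33, 0],
    [0, 1, 32, 0],
    [0, 0, 0, 0],
    [0, 0, 0, 0],
    [0, 0, 0, 0]
  ]
}}

```text
time: 13.95
ee_pos: [0.3554, -0.3503, 0.2236]
eef_rot: [0.522, 0.477, -0.522, 0.477]
ft_force: [-0.5, -0.7, -4.3]
width: 0.0279
```

```bash
python3 look.py scene side wrist
```

```text
t 13.95 p [ 0.3554 -0.3503  0.2236] F [-0.5382 -0.7466 -4.3055] w 0.02794890848126355
[[ 0.0001  0.9959 -0.0905]
 [-0.0001 -0.0905 -0.9959]
 [-1.      0.0001  0.    ]]
scene basket [ 0.464  -0.3613  0.222 ] 0.69 [352.4268 150.5461] tool [0.0017 0.1092 0.0012]
scene pf_handle [ 0.37   -0.3501  0.2166] 0.84 [367.9389 165.7493] tool [ 0.007   0.0145 -0.0015]
scene portafilter [ 0.3875 -0.3519  0.2025] 0.55 [364.3044 165.8012] tool [ 0.0211  0.0321 -0.0013]
scene seat [ 0.5739 -0.3671  0.0218] 0.96 [328.632  171.8562] tool [ 0.2019  0.2191 -0.003 ]
scene grip_bar [ 0.5587 -0.2141  0.2518] 0.65 [308.5932 147.122 ] tool [-0.0281  0.1902 -0.154 ]
side basket [ 0.4566 -0.359   0.2223] 0.74 [287.6646 233.3255] tool [ 0.0014  0.1016 -0.0005]
side pf_handle [ 0.3748 -0.3514  0.225 ] 0.75 [269.2249 240.619 ] tool [-0.0014  0.0194 -0.0006]
side portafilter [ 0.3957 -0.353   0.2008] 0.94 [273.8064 242.7207] tool [ 0.0228  0.0404 -0.0009]
side seat [ 0.5704 -0.3731  0.026 ] 0.62 [308.3659 254.9114] tool [0.1977 0.2162 0.0033]
side grip_bar [ 0.5657 -0.2127  0.2528] 0.38 [287.6954 195.802 ] tool [-0.0291  0.197  -0.156 ]
wrist basket [ 0.4589 -0.3585  0.2254] 0.73 [247.31    33.5986] tool [-0.0017  0.1038 -0.0012]
wrist pf_handle [ 0.4576 -0.3586  0.2221] 0.73 [247.9757  38.6892] tool [ 0.0016  0.1025 -0.0009]
wrist portafilter [ 0.3833 -0.3525  0.2033] 0.88 [250.6113 185.6861] tool [ 0.0203  0.028  -0.0003]
```

Call:
{"op": "arm_command", "data": {
  "plan": [
    [15, 0, 0, 0],
    [25, 0, 0, 0],
    [30, 0, 0, 0],
    [30, 0, 0, 0],
    [30, 0, 0, 0],
    [25, 0, 0, 0],
    [20, 0, 0, 0],
    [10, 0, 0, 0],
    [6, 0, 0, 0],
    [0, 0, 0, 0],
    [0, 0, 0, 0],
    [0, 0, 0, 0]
  ]
}}

```text
time: 16.35
ee_pos: [0.3553, -0.3514, 0.0331]
eef_rot: [-0.522, -0.476, 0.522, -0.477]
ft_force: [-0.7, -0.2, -4.2]
width: 0.0276
```

```bash
python3 look.py wrist side
python3 - <<'E'
import cv2,glob
a=cv2.imread(sorted(glob.glob('pics/wrist_*'))[-1]);b=cv2.imread(sorted(glob.glob('pics/side_*'))[-1])
import numpy as np
A=cv2.resize(a[:200,150:350],(600,600));B=cv2.resize(b[170:300,230:360],(600,600))
cv2.imwrite('pics/pair.png',cv2.resize(np.hstack([A,B]),(800,400)))
E
```

```text
t 16.35 p [ 0.3553 -0.3514  0.0331] F [-0.6685 -0.2264 -4.2055] w 0.02761026935398502
[[ 0.0007  0.9958 -0.0919]
 [-0.0008 -0.0919 -0.9958]
 [-1.      0.0008  0.0007]]
wrist basket [ 0.4588 -0.3588  0.0314] 0.64 [247.5998  36.7891] tool [ 0.0018  0.1037 -0.0022]
wrist pf_handle [ 0.3728 -0.3549  0.0255] 0.79 [255.8679 209.2185] tool [0.0076 0.0177 0.0019]
wrist portafilter [ 0.3854 -0.3546  0.0117] 0.72 [253.3555 182.0601] tool [0.0214 0.0302 0.0004]
side basket [ 0.4609 -0.3574  0.0314] 0.72 [285.9822 263.1201] tool [ 0.0018  0.1057 -0.0037]
side pf_handle [ 0.3727 -0.3528  0.0313] 0.65 [268.199  272.0372] tool [ 0.0018  0.0174 -0.0002]
side portafilter [ 0.3946 -0.3505  0.0098] 0.66 [272.0937 272.3429] tool [ 0.0233  0.039  -0.0045]
side seat [ 0.57   -0.3705  0.0238] 0.88 [307.8659 254.8782] tool [ 0.0095  0.2155 -0.0007]
side grip_bar [ 0.5673 -0.2122  0.2526] 0.59 [287.9254 195.6277] tool [-0.2194  0.1985 -0.1579]
```

View pics/pair.png

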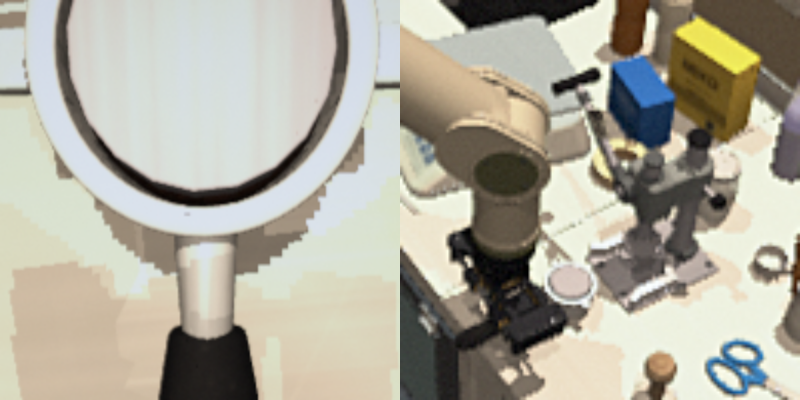

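The pair shows the basket in front of the fork mouth, square to the plate edge. In the side view the press head is clear of the gripper. Next I'll insert it.

Call:
{"op": "arm_command", "data": {
  "plan": [
    [0, 6, 0, 0],
    [0, 10, 0, 0],
    [0, 10, 0, 0],
    [0, 10, 0, 0],
    [0, 10, 0, 0],
    [0, 8, 0, 0],
    [0, 8, 0, 0],
    [0, 8, 0, 0],
    [0, 8, 0, 0],
    [0, 6, 0, 0],
    [0, 6, 0, 0],
    [0, 0, 0, 0],
    [0, 0, 0, 0]
  ]
}}

```text
time: 18.58
ee_pos: [0.4444, -0.3594, 0.0325]
eef_rot: [-0.522, -0.477, 0.523, -0.476]
ft_force: [-0.2, 0.2, -4.2]
width: 0.0278
```

```bash
python3 look.py side scene
```

```text
t 18.575 p [ 0.4444 -0.3594  0.0325] F [-0.1562  0.1608 -4.2331] w 0.027816375061094786
[[-0.0004  0.9958 -0.092 ]
 [ 0.     -0.092  -0.9958]
 [-1.     -0.0004  0.    ]]
side basket [ 0.5493 -0.3668  0.0325] 0.82 [303.7588 255.1548] tool [-0.0001  0.1052 -0.0023]
side pf_handle [ 0.577  -0.3695 -0.0024] 0.74 [308.4418 257.8087] tool [ 0.0348  0.133  -0.0022]
side portafilter [ 0.4808 -0.357   0.0088] 0.47 [289.3968 264.2292] tool [ 0.0236  0.0361 -0.0058]
side seat [ 0.5715 -0.373   0.0262] 0.79 [308.5521 254.7545] tool [0.0062 0.1279 0.0018]
scene basket [ 0.5713 -0.3685  0.0235] 0.51 [329.3249 171.7628] tool [ 0.0089  0.1272 -0.0027]
scene pf_handle [ 0.4635 -0.3606  0.0287] 0.57 [345.898  185.7117] tool [ 0.0038  0.0192 -0.0006]
scene portafilter [ 0.4758 -0.363   0.011 ] 0.6 [343.6873 186.7895] tool [0.0214 0.0316 0.0007]
scene seat [ 0.5731 -0.3702  0.0202] 0.64 [329.2421 171.9253] tool [ 0.0122  0.1292 -0.0011]
scene grip_bar [ 0.5566 -0.2143  0.251 ] 0.58 [308.983  147.5451] tool [-0.2186  0.0983 -0.1548]
```

Call:
{"op": "arm_command", "data": {
  "plan": [
    [0, 4, 0, 0],
    [0, 4, 0, 0],
    [0, 4, 0, 0],
    [0, 4, 0, 0],
    [0, 2, 0, 0],
    [0, 0, 0, 0]
  ]
}}

```text
time: 19.92
ee_pos: [0.4627, -0.361, 0.0325]
eef_rot: [0.522, 0.477, -0.522, 0.476]
ft_force: [0.0, 0.1, -4.3]
width: 0.028
```

Call:
{"op": "arm_command", "data": {
  "plan": [
    [0, 1.5, 0, 0],
    [0, 1.5, 0, 0],
    [0, 0, 0, 0]
  ]
}}

```text
time: 20.3
ee_pos: [0.4657, -0.3613, 0.0326]
eef_rot: [0.522, 0.476, -0.522, 0.477]
ft_force: [0.6, -0.5, -4.1]
width: 0.0279
```

Call:
{"op": "arm_command", "data": {
  "plan": [
    [0, 1, 0, 0],
    [0, 1, 0, 0],
    [0, 1, 0, 0],
    [0, 0, 0, 0]
  ]
}}

```text
time: 20.8
ee_pos: [0.4687, -0.3616, 0.0326]
eef_rot: [0.522, 0.476, -0.522, 0.477]
ft_force: [0.0, 0.8, -3.1]
width: 0.0278
```

Call:
{"op": "arm_command", "data": {
  "plan": [
    [0, 1, 0, 0],
    [0, 1, 0, 0],
    [0, 0, 0, 0]
  ]
}}

```text
time: 21.18
ee_pos: [0.4707, -0.3618, 0.0326]
eef_rot: [0.522, 0.476, -0.522, 0.477]
ft_force: [-0.4, 0.1, -3.8]
width: 0.0281
```

Call:
{"op": "arm_command", "data": {
  "plan": [
    [0, 1, 0, 0],
    [0, 1, 0, 0],
    [0, 0, 0, 0]
  ]
}}

```text
time: 21.55
ee_pos: [0.4726, -0.3619, 0.0325]
eef_rot: [0.522, 0.477, -0.522, 0.477]
ft_force: [0.6, 0.1, -4.4]
width: 0.0278
```

```bash
python3 look.py side wrist
python3 - <<'E'
import cv2,glob
a=cv2.imread(sorted(glob.glob('pics/wrist_*'))[-1]);b=cv2.imread(sorted(glob.glob('pics/side_*'))[-1])
import numpy as np
A=cv2.resize(a[:200,150:350],(400,400));B=cv2.resize(b[200:290,260:350],(400,400),interpolation=2)
cv2.imwrite('pics/pair2.png',np.hstack([A,B]))
E
```

```text
t 21.55 p [ 0.4726 -0.3619  0.0325] F [ 0.6197  0.1106 -4.3583] w 0.027799362151567936
[[ 0.      0.9958 -0.0917]
 [-0.     -0.0917 -0.9958]
 [-1.      0.      0.    ]]
side basket [ 0.5749 -0.3733  0.0332] 0.64 [309.3482 253.4234] tool [-0.0006  0.1029  0.002 ]
side pf_handle [ 0.4891 -0.3652  0.0309] 0.68 [292.4103 261.4296] tool [0.0016 0.0167 0.0018]
side portafilter [ 0.5085 -0.3623  0.0112] 0.69 [295.3058 261.8011] tool [ 0.0213  0.0357 -0.0029]
side seat [ 0.5722 -0.3747  0.0226] 0.72 [308.8561 255.4695] tool [0.01   0.1003 0.0036]
wrist pf_handle [ 0.4913 -0.3657  0.023 ] 0.81 [256.0696 205.9353] tool [0.0095 0.0189 0.0021]
wrist portafilter [ 0.503  -0.3656  0.0098] 0.86 [254.0508 180.8492] tool [0.0227 0.0306 0.0009]
```

View pics/pair2.png

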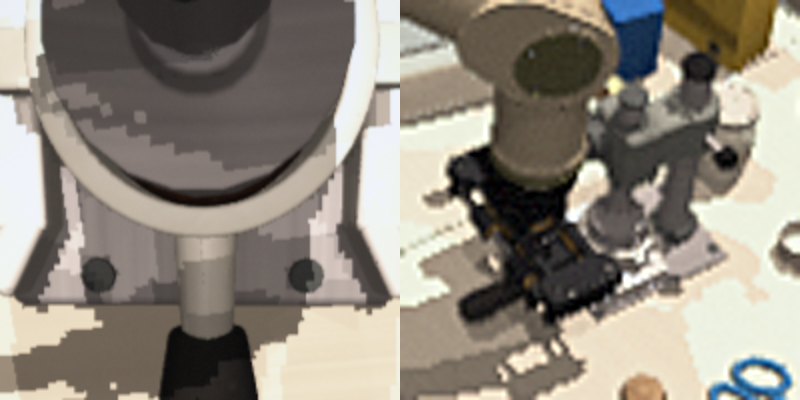

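The left half shows the basket centred between the cheeks. The rim's front is at crop row 235 and the plate's front edge at row 303, so I'll work out the remaining depth from those two.

Run:
```python
from h import *
c=r.camera('wrist')
e=atz(c,(251,151.5),.008);h=atz(c,(249,136.5),.008);
for z in (.047,.049): print(atz(c,(251.5,117.5),z))
print(e,h)
```

```text
[ 0.5395 -0.3679  0.047 ]
[ 0.5394 -0.3679  0.049 ]
[ 0.5204 -0.3654  0.008 ] [ 0.5292 -0.365   0.008 ]
```

Call:
{"op": "arm_command", "data": {
  "plan": [
    [0, 1, 0, 0],
    [0, 1, 0, 0],
    [0, 0, 0, 0]
  ]
}}

```text
time: 22.58
ee_pos: [0.4732, -0.3619, 0.0319]
eef_rot: [-0.522, -0.477, 0.523, -0.475]
ft_force: [-5.3, 1.8, -3.0]
width: 0.028
```

Contact with the back stop shows as -5 N, and the rim is 19 mm behind the plate edge, which matches home. Next I'll lower it and release.

Call:
{"op": "arm_command", "data": {
  "plan": [
    [1, 0, 0, 0],
    [1, 0, 0, 0],
    [1, 0, 0, 0],
    [0.5, 0, 0, 0],
    [0, 0, 0, 0]
  ]
}}

```text
time: 23.2
ee_pos: [0.4732, -0.362, 0.0286]
eef_rot: [-0.522, -0.477, 0.523, -0.476]
ft_force: [-7.1, 2.0, -1.8]
width: 0.028
```

Call:
{"op": "arm_command", "data": {
  "plan": [
    [0.7, 0, 0, 0],
    [0, 0, 0, 0]
  ]
}}

```text
time: 23.45
ee_pos: [0.4733, -0.362, 0.0279]
eef_rot: [-0.522, -0.477, 0.523, -0.476]
ft_force: [-6.0, 2.2, -2.0]
width: 0.0278
```

Call:
{"op": "arm_command", "data": {
  "plan": [
    [0, 0, 0, 0],
    [0, 0, 0, 0],
    [0, 0, 0, 0],
    [0, 0, 0, 0],
    [0, 0, 0, 0],
    [0, 0, 0, 0]
  ],
  "jaw": 0
}}

```text
time: 24.2
ee_pos: [0.4746, -0.3622, 0.0284]
eef_rot: [0.522, 0.476, -0.522, 0.477]
ft_force: [-0.1, 0.7, 0.1]
width: 0.0434
```

```bash
python3 look.py wrist
python3 - <<'E'
from h import *
c=r.camera('wrist');cv2.imwrite('pics/w3.png',cv2.resize(c['frame'][:200,150:350],(600,600)))
E
```

```text
t 24.2 p [ 0.4746 -0.3622  0.0284] F [-0.1115  0.6993  0.0514] w 0.04335753289794861
[[ 0.0001  0.9958 -0.0918]
 [-0.0001 -0.0918 -0.9958]
 [-1.      0.0001  0.0001]]
wrist pf_handle [ 0.4916 -0.3622  0.0205] 0.79 [249.7964 210.3595] tool [ 0.0079  0.0169 -0.0015]
wrist portafilter [ 0.5065 -0.3643  0.0075] 0.57 [251.3056 179.3322] tool [ 0.0209  0.032  -0.0008]
```

View pics/w3.png

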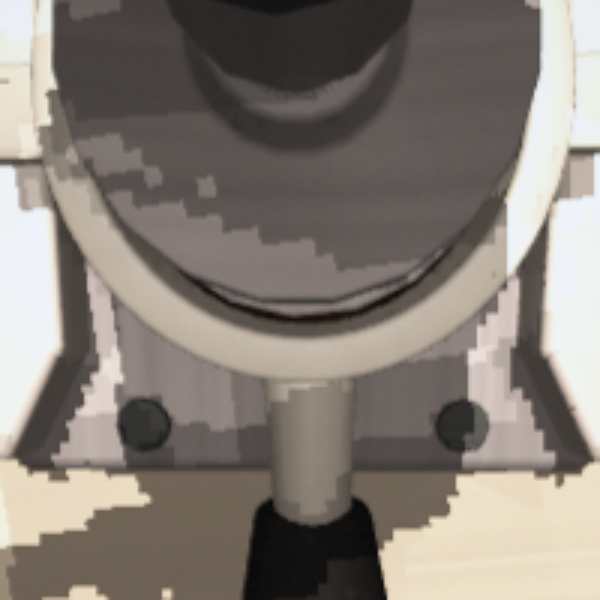

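The picture shows the basket centred between the cheeks (about 306 against 305), with the rim's front at row 378, the plate edge at 468 and the neck straight. I'll check the depth numerically.

Run:
```python
from h import *
c=r.camera('wrist')
e=atz(c,(252,156),.008);b=atz(c,(252,126),.045);print(e,b,b-e)
n1=atz(c,(150+312/3,130),.03);n2=atz(c,(150+313/3,168),.03);d=n1-n2;print('yaw',np.degrees(np.arctan2(d[1],d[0])))
for n in ('scene','side'):
  c=r.camera(n)
  for l in ('grip_bar','pivot'):
    print(n,l,[(np.array(k['xyz']),k['confidence']) for k in r.spot_point(c,l)+r.find_in(c,l)])
  m=r.regions_of(c,'grip_bar')
  for k in m[:2]:
    ys,xs=np.nonzero(k['mask']);print(n,'mask',k['confidence'],len(xs),xs.mean(),ys.mean(),xs.min(),xs.max(),ys.min(),ys.max())
```

```text
[ 0.5202 -0.366   0.008 ] [ 0.5378 -0.368   0.045 ] [ 0.0176 -0.002   0.037 ]
yaw -4.7524944585776545
scene grip_bar [(array([ 0.56  , -0.2118,  0.2505]), 0.66)]
scene pivot [(array([ 0.5456, -0.3465,  0.1675]), 0.63), (array([ 0.5744, -0.3689,  0.0018]), 0.56), (array([ 0.573 , -0.345 ,  0.1709]), 0.96)]
side grip_bar [(array([ 0.5974, -0.3915,  0.1415]), 0.33)]
side pivot [(array([ 0.5539, -0.351 ,  0.1738]), 0.93), (array([ 0.5122, -0.3646,  0.0055]), 0.71), (array([ 0.4532, -0.5532,  0.0011]), 0.59), (array([ 0.6038, -0.3906,  0.1444]), 0.56)]
```

Call:
{"op": "arm_command", "data": {
  "plan": [
    [0, -4, 0, 0],
    [0, -11, 0, 0],
    [0, -15, 0, 0],
    [0, -20, 0, 0],
    [0, -20, 0, 0],
    [-15, -10, 0, 0],
    [-30, 0, 0, 0],
    [-35, 0, 0, 0],
    [-35, 0, 0, 0],
    [-35, 0, 0, 0],
    [-35, 0, 0, 0],
    [-35, 0, 0, 0],
    [-35, 0, 0, 0],
    [-27, 0, 0, 0],
    [0, 0, 0, 0],
    [0, 0, 0, 0]
  ]
}}

```text
time: 27.2
ee_pos: [0.3945, -0.3545, 0.3103]
eef_rot: [-0.522, -0.477, 0.522, -0.476]
ft_force: [0.2, 0.6, -1.0]
width: 0.0434
```

```bash
python3 look.py scene side
python3 - <<'E'
import cv2,glob,numpy as np
a=cv2.imread(sorted(glob.glob('pics/scene_*'))[-1]);b=cv2.imread(sorted(glob.glob('pics/side_*'))[-1])
A=cv2.resize(a[110:200,280:370],(400,400),interpolation=2);B=cv2.resize(b[180:290,250:360],(400,400),interpolation=2)
cv2.imwrite('pics/pair3.png',np.hstack([A,B]))
E
```

```text
t 27.2 p [ 0.3945 -0.3545  0.3103] F [ 0.224   0.6043 -1.0382] w 0.04336614909216639
[[-0.0001  0.9958 -0.0918]
 [-0.     -0.0918 -0.9958]
 [-1.     -0.0001  0.    ]]
scene basket [ 0.5788 -0.3721  0.0267] 0.86 [328.8105 169.9309] tool [0.2835 0.1852 0.0006]
scene pf_handle [ 0.4876 -0.3625  0.0202] 0.71 [341.9044 183.7353] tool [ 0.2901  0.0935 -0.0006]
scene portafilter [ 0.5086 -0.3651  0.0071] 0.72 [338.4874 182.8984] tool [0.3031 0.1146 0.    ]
scene seat [ 0.5735 -0.3676  0.0213] 0.73 [328.7678 171.9422] tool [ 0.2889  0.1795 -0.0034]
scene grip_bar [ 0.56   -0.2139  0.2496] 0.5 [308.2843 147.4054] tool [ 0.0606  0.1519 -0.1552]
side basket [ 0.5747 -0.3717  0.0288] 0.88 [308.9847 253.8482] tool [0.2814 0.1811 0.0005]
side pf_handle [ 0.4906 -0.3647  0.0229] 0.6 [292.5076 262.3631] tool [0.2874 0.0967 0.0013]
side portafilter [ 0.5101 -0.36    0.0038] 0.81 [295.16   262.3422] tool [ 0.3064  0.1157 -0.0052]
side seat [ 0.569  -0.3706  0.0247] 0.7 [307.7196 254.8637] tool [ 0.2855  0.1753 -0.    ]
side grip_bar [ 0.5648 -0.2138  0.2545] 0.44 [287.7031 195.7287] tool [ 0.0557  0.1567 -0.1558]
```

View pics/pair3.png

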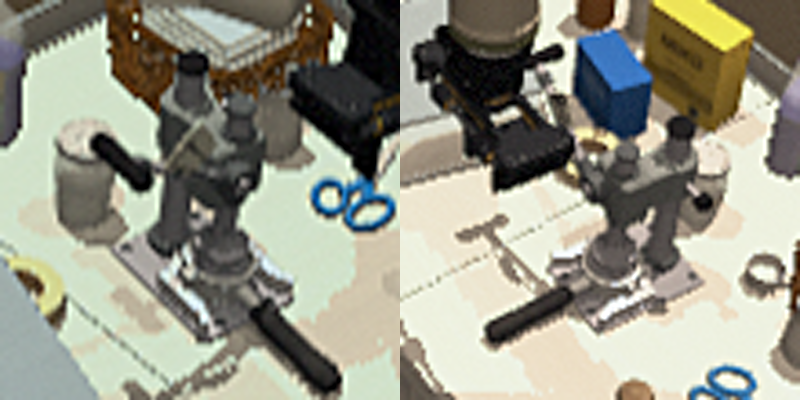

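Both views show the portafilter in the fork with its handle straight out the front, and the lever up. Now over the bar.

Call:
{"op": "arm_command", "data": {
  "plan": [
    [0, 1, -18, 0],
    [0, 1, -25, 0],
    [0, 1, -25, 0],
    [0, 1, -26, 0],
    [0, 1, -26, 0],
    [0, 2, -26, 0],
    [0, 15, -1.4, 0],
    [0, 25, -2.3, 0],
    [0, 25, -2.3, 0],
    [0, 25, -2.3, 0],
    [0, 25, -2.3, 0],
    [0, 20, -1.9, 0],
    [0, 12, -1.1, 0],
    [0, 0, 0, 0],
    [0, 0, 0, 0]
  ],
  "jaw": -1
}}

```text
time: 29.68
ee_pos: [0.5624, -0.2102, 0.3105]
eef_rot: [-0.522, -0.476, 0.523, -0.476]
ft_force: [0.2, 0.2, 0.7]
width: 0.0004
```

```bash
python3 look.py scene
python3 - <<'E'
from h import *
a=r.camera('scene')['frame'];b=r.camera('wrist')['frame']
A=cv2.resize(a[100:190,270:360],(400,400),interpolation=2);B=cv2.resize(b[:280,80:360],(400,400),interpolation=2)
cv2.imwrite('pics/pair4.png',np.hstack([A,B]))
E
```

```text
t 29.675 p [ 0.5624 -0.2102  0.3105] F [0.2208 0.2099 0.733 ] w 0.0003577987624619915
[[-0.0002  0.9957 -0.0923]
 [-0.0003 -0.0923 -0.9957]
 [-1.     -0.0001  0.0003]]
scene basket [ 0.5775 -0.3711  0.0296] 0.82 [328.9207 169.7015] tool [0.2809 0.0299 0.1588]
scene pf_handle [ 0.4899 -0.3657  0.0185] 0.9 [342.0121 183.3909] tool [ 0.292  -0.0578  0.1615]
scene portafilter [ 0.5088 -0.3622  0.0056] 0.67 [337.9241 183.4134] tool [ 0.3049 -0.0393  0.1562]
scene seat [ 0.5736 -0.3679  0.0262] 0.74 [328.9221 171.0761] tool [0.2843 0.0257 0.1559]
scene grip_bar [ 0.5563 -0.2124  0.2479] 0.5 [308.6035 148.4004] tool [ 0.0626 -0.0059  0.0028]
```

View pics/pair4.png

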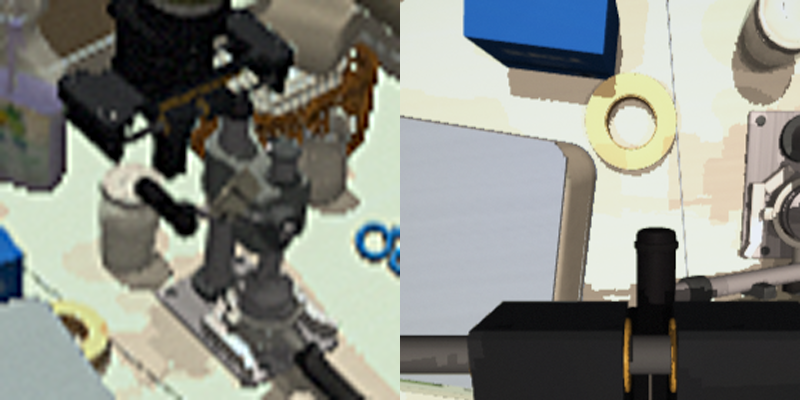

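Left: the gripper stands over the bar. Right: the bar runs straight ahead beneath the closed fingers, and the tape roll and press are clear. I'll descend to touch it.

Call:
{"op": "arm_command", "data": {
  "plan": [
    [10, 0, 0, 0],
    [10, 0, 0, 0],
    [5, 0, 0, 0],
    [2, 0, 0, 0],
    [2, 0, 0, 0],
    [2, 0, -1, 0],
    [2, 0, -1, 0],
    [2, 0, -1, 0],
    [0, 0, 0, 0],
    [0, 0, 0, 0]
  ]
}}

```text
time: 31.32
ee_pos: [0.5634, -0.2067, 0.2756]
eef_rot: [0.523, 0.477, -0.522, 0.477]
ft_force: [-0.3, 2.1, 2.5]
width: 0.0008
```

Call:
{"op": "arm_command", "data": {
  "plan": [
    [4, 0, -2, 0],
    [5, 0, -2, 0],
    [5, 0, -2, 0],
    [5, 0, -2, 0],
    [5, 0, -2, 0],
    [4, 0, -1, 0],
    [3, 0, -1, 0],
    [0, 0, 0, 0],
    [0, 0, 0, 0]
  ]
}}

```text
time: 32.45
ee_pos: [0.5643, -0.1953, 0.2445]
eef_rot: [-0.522, -0.476, 0.523, -0.477]
ft_force: [0.4, 2.1, 2.4]
width: 0.0001
```

```bash
python3 look.py
```

```text
t 32.45 p [ 0.5643 -0.1953  0.2445] F [0.4248 2.104  2.4209] w 0.00012034886183429338
[[ 0.0002  0.9957 -0.0921]
 [-0.0003 -0.0921 -0.9957]
 [-1.      0.0002  0.0003]]
```

Call:
{"op": "arm_command", "data": {
  "plan": [
    [3, 0, -1, 0],
    [3, 0, -1, 0],
    [0, 0, 0, 0],
    [0, 0, 0, 0]
  ]
}}

```text
time: 32.95
ee_pos: [0.5645, -0.1931, 0.2384]
eef_rot: [-0.522, -0.476, 0.522, -0.476]
ft_force: [0.9, 2.5, 2.9]
width: 0.0007
```

Call:
{"op": "arm_command", "data": {
  "plan": [
    [3, 0, -1, 0],
    [3, 0, -0.5, 0],
    [0, 0, 0, 0],
    [0, 0, 0, 0]
  ]
}}

```text
time: 33.45
ee_pos: [0.5646, -0.1916, 0.2324]
eef_rot: [-0.522, -0.476, 0.522, -0.476]
ft_force: [0.7, 1.7, 2.1]
width: 0.0005
```

Call:
{"op": "arm_command", "data": {
  "plan": [
    [3, 0, -0.5, 0],
    [3, 0, -0.5, 0],
    [0, 0, 0, 0],
    [0, 0, 0, 0]
  ]
}}

```text
time: 33.95
ee_pos: [0.5647, -0.1906, 0.2264]
eef_rot: [-0.522, -0.476, 0.522, -0.477]
ft_force: [1.5, 3.4, 3.7]
width: 0.0003
```

Call:
{"op": "arm_command", "data": {
  "plan": [
    [3, 0, -0.5, 0],
    [3, 0, -0.5, 0],
    [0, 0, 0, 0],
    [0, 0, 0, 0]
  ]
}}

```text
time: 34.45
ee_pos: [0.5648, -0.1896, 0.2204]
eef_rot: [-0.522, -0.476, 0.522, -0.477]
ft_force: [0.6, 4.3, 4.6]
width: 0.0003
```

Call:
{"op": "arm_command", "data": {
  "plan": [
    [3, 0, -1.5, 0],
    [3, 0, -1.5, 0],
    [0, 0, 0, 0],
    [0, 0, 0, 0]
  ]
}}

```text
time: 34.95
ee_pos: [0.5649, -0.1876, 0.2144]
eef_rot: [-0.522, -0.476, 0.523, -0.476]
ft_force: [-0.2, -3.3, 4.5]
width: 0.0002
```

Call:
{"op": "arm_command", "data": {
  "plan": [
    [3, 0, -1, 0],
    [3, 0, -1, 0],
    [0, 0, 0, 0],
    [0, 0, 0, 0]
  ]
}}

```text
time: 35.45
ee_pos: [0.5653, -0.1847, 0.2085]
eef_rot: [-0.522, -0.476, 0.522, -0.477]
ft_force: [-0.1, -3.9, 4.2]
width: 0.0005
```

```bash
python3 look.py scene
python3 - <<'E'
from h import *
c=r.camera('scene');d=r.camera('side');w=r.camera('wrist')
cv2.imwrite('pics/S5.png',c['frame']);cv2.imwrite('pics/D5.png',d['frame']);cv2.imwrite('pics/W5.png',w['frame'])
for n,k in (('sc',c),('sd',d),('w',w)): print(n,px(k,(.55,-.346,.168)),px(k,(.55,-.19,.2)),k['fx'])
A=cv2.resize(c['frame'][125:185,295:355],(400,400),interpolation=2);B=cv2.resize(w['frame'][90:240,200:350],(400,400),interpolation=2)
cv2.imwrite('pics/pair5.png',np.hstack([A,B]))
E
```

```text
t 35.45 p [ 0.5653 -0.1847  0.2085] F [-0.0679 -3.8531  4.211 ] w 0.0005244894042018192
[[ 0.0001  0.9958 -0.0919]
 [-0.0002 -0.0919 -0.9958]
 [-1.      0.0002  0.0002]]
scene basket [ 0.5811 -0.3717  0.0298] 0.78 [328.4515 169.1577] tool [0.1787 0.0329 0.1847]
scene pf_handle [ 0.4889 -0.3658  0.022 ] 0.59 [342.2996 182.9255] tool [ 0.1865 -0.0594  0.1873]
scene portafilter [ 0.5089 -0.365   0.0098] 0.57 [338.4971 182.4198] tool [ 0.1987 -0.0396  0.1847]
scene seat [ 0.5735 -0.3695  0.0247] 0.91 [329.1708 171.1863] tool [0.1838 0.0252 0.1832]
scene grip_bar [ 0.5618 -0.1891  0.1827] 0.46 [301.9573 162.7388] tool [ 0.0258 -0.0031  0.0047]
sc [332.7028 151.0902] [304.438  160.9679] 481.48244645200793
sd [303.2889 230.7489] [280.9804 203.2971] 366.1193701184675
w [490.0201 220.0903] [264.0702 261.4374] 287.7278013461849
```

View pics/pair5.png

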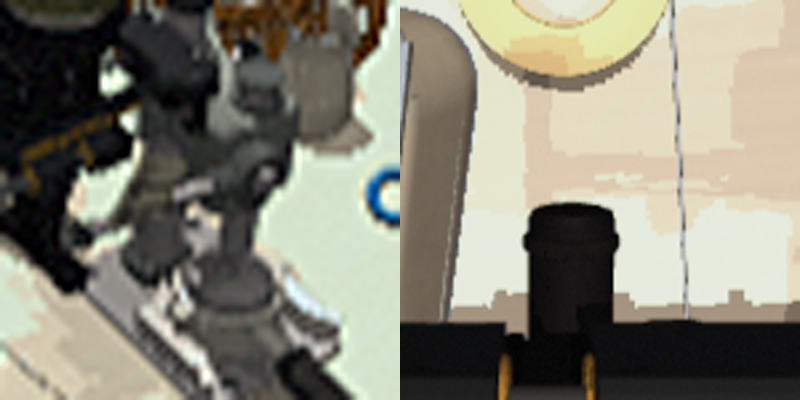

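Left: the tip is on the bar with the lever about level, but the scale is too small to read here. Right: the bar sits under the fingers. I'll average forces and track the lever torque with the friction part included.

```bash
cat > meas.py <<'E'
from h import *
F=[]
for i in range(8):
    c=r.camera('side'); s=r.read_state(); F.append(np.r_[s['ft_force'],s['ee_pos']])
m=np.mean(F,0);z=m[5]-.017-.010;th=np.arcsin((z-.168)/.16)
bias=0.0
T=m[2]*.16*np.cos(th)-m[1]*(.16*np.sin(th)+.01)
print('t',s['time'],'F',m[:3],'tcp',m[3:],'phi',.55-th,'Feq',T/.16)
E
python3 meas.py
```

```text
t 36.3 F [-0.6509 -3.4533  4.916 ] tcp [ 0.5652 -0.1846  0.2084] phi 0.46637414016128553 Feq 5.403106498332109
```

Call:
{"op": "arm_command", "data": {
  "plan": [
    [3, 0, 1, 0],
    [3, 0, 1, 0],
    [3, 0, 0.5, 0],
    [3, 0, 0.5, 0],
    [0, 0, 0, 0]
  ]
}}

```text
time: 36.92
ee_pos: [0.5657, -0.184, 0.1965]
eef_rot: [0.523, 0.478, -0.521, 0.476]
ft_force: [0.4, 7.2, 7.2]
width: 0.0005
```

```bash
python3 meas.py
```

```text
t 37.325 F [0.2613 6.6697 8.2752] tcp [ 0.5658 -0.184   0.1968] phi 0.5390298910834328 Feq 7.784716862311636
```

Call:
{"op": "arm_command", "data": {
  "plan": [
    [3, 0, -0.5, 0],
    [3, 0, -0.5, 0],
    [3, 0, 0, 0],
    [1, 0, 0, 0],
    [0, 0, 0, 0]
  ]
}}

```text
time: 37.95
ee_pos: [0.566, -0.1835, 0.187]
eef_rot: [0.523, 0.478, -0.521, 0.477]
ft_force: [0.5, 5.0, 9.4]
width: 0.0006
```

```bash
python3 meas.py
```

```text
t 38.35 F [-0.1647  5.0244 10.0073] tcp [ 0.566  -0.1835  0.1871] phi 0.5995502479678411 Feq 9.92983606643924
```

Call:
{"op": "arm_command", "data": {
  "plan": [
    [2.5, 0, -0.5, 0],
    [2.4, 0, 0, 0],
    [0, 0, 0, 0],
    [0, 0, 0, 0]
  ]
}}

```text
time: 38.85
ee_pos: [0.566, -0.1835, 0.1823]
eef_rot: [0.523, 0.477, -0.521, 0.477]
ft_force: [-0.5, 4.3, 10.3]
width: 0.0002
```

```bash
python3 meas.py
python3 - <<'E'
from h import *
im=[]
for n in ('scene','side'):
    c=r.camera(n);
    im.append(c['frame'])
    p=px(c,(.545,-.30,.165)).astype(int);print(n,p)
    im[-1]=cv2.resize(c['frame'][p[1]-25:p[1]+25,p[0]-25:p[0]+25],(400,400),interpolation=cv2.INTER_NEAREST)
cv2.imwrite('pics/pair6.png',np.hstack(im))
E
```

```text
t 39.25 F [-0.3234  4.2238 10.682 ] tcp [ 0.5661 -0.1835  0.1823] phi 0.6292151498974052 Feq 10.718775956756055
scene [325 156]
side [295 224]
```

View pics/pair6.png

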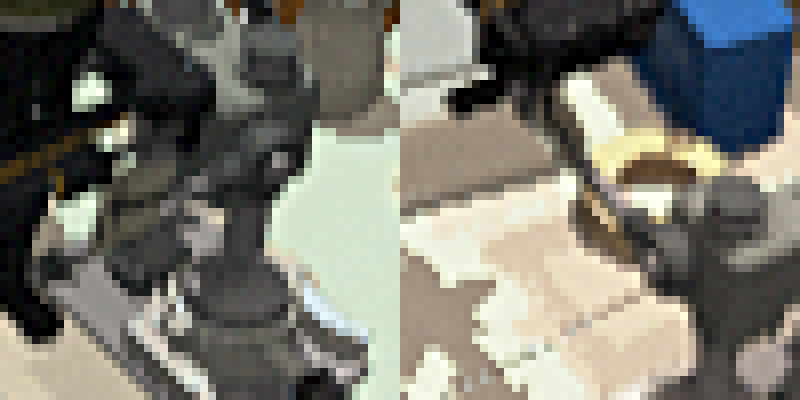

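The scale is too coarse to read, as it covers only a few pixels. Force and travel agree, though: 10.7 N at 0.199 rad past the onset. I'll hold here, then hold slightly deeper, staying within tolerance.

Call:
{"op": "arm_command", "data": {
  "plan": [
    [0, 0, 0, 0],
    [0, 0, 0, 0],
    [0, 0, 0, 0],
    [0, 0, 0, 0],
    [0, 0, 0, 0],
    [0, 0, 0, 0],
    [1.5, 0, 0, 0],
    [0, 0, 0, 0],
    [0, 0, 0, 0],
    [0, 0, 0, 0],
    [0, 0, 0, 0],
    [0, 0, 0, 0],
    [0, 0, 0, 0],
    [0, 0, 0, 0],
    [0, 0, 0, 0],
    [0, 0, 0, 0],
    [0, 0, 0, 0]
  ]
}}

```text
time: 41.48
ee_pos: [0.5661, -0.1835, 0.1809]
eef_rot: [0.523, 0.477, -0.521, 0.477]
ft_force: [-0.6, 3.4, 10.7]
width: 0.0004
```

```bash
python3 meas.py
```

```text
t 41.875 F [-0.325   4.1132 10.6559] tcp [ 0.5661 -0.1835  0.1809] phi 0.6382943849645687 Feq 10.71999500747667
```

Call:
{"op": "arm_command", "data": {
  "plan": [
    [1.2, 0, 0, 0],
    [0, 0, 0, 0],
    [0, 0, 0, 0],
    [0, 0, 0, 0],
    [0, 0, 0, 0],
    [0, 0, 0, 0],
    [0, 0, 0, 0],
    [0, 0, 0, 0],
    [0, 0, 0, 0],
    [0, 0, 0, 0],
    [-2, 0, 0, 0],
    [-4, 0, 0, 0],
    [-4, 0, 0.5, 0],
    [-4, 0, 0.5, 0],
    [-4, 0, 0.5, 0],
    [-4, 0, 0.5, 0],
    [-4, 0, 0.5, 0],
    [-4, 0, 0.5, 0],
    [-4, 0, 0.5, 0],
    [-4, 0, 0.5, 0]
  ]
}}

```text
time: 44.38
ee_pos: [0.5651, -0.1874, 0.2167]
eef_rot: [0.523, 0.478, -0.521, 0.476]
ft_force: [0.2, 3.9, 3.1]
width: 0.0008
```

Call:
{"op": "arm_command", "data": {
  "plan": [
    [-4, 0, 1, 0],
    [-4, 0, 1, 0],
    [-4, 0, 1, 0],
    [-4, 0, 1.2, 0],
    [-4, 0, 1.3, 0],
    [-4, 0, 1.3, 0],
    [-4, 0, 1.5, 0],
    [-4, 0, 1.5, 0],
    [-4, 0, 1.5, 0],
    [-4, 0, 2, 0],
    [-4, 0, 2, 0],
    [-4, 0, 2, 0],
    [-4, 0, 2, 0],
    [-4, 0, 2, 0],
    [-3, 0, 1, 0],
    [-3, 0, 1, 0],
    [-3, 0, 0, 0],
    [-3, 0, 0, 0]
  ]
}}

```text
time: 46.62
ee_pos: [0.5626, -0.2129, 0.2847]
eef_rot: [0.522, 0.477, -0.522, 0.476]
ft_force: [0.2, -0.4, -0.3]
width: 0.0004
```

Call:
{"op": "arm_command", "data": {
  "plan": [
    [-10, 0, 0, 0],
    [-15, 0, 0, 0],
    [-15, 0, 0, 0],
    [0, -15, 0, 0],
    [0, -25, 0, 0],
    [0, -25, 0, 0],
    [0, -25, 0, 0],
    [0, -25, 0, 0],
    [0, -15, 0, 0],
    [0, 0, 0, 0],
    [0, 0, 0, 0]
  ]
}}

```text
time: 48.0
ee_pos: [0.4338, -0.2013, 0.3249]
eef_rot: [0.522, 0.476, -0.522, 0.477]
ft_force: [0.1, -0.1, 0.5]
width: 0.0007
```

```bash
python3 look.py scene side
python3 - <<'E'
from h import *
for n in ('scene','side'):
    c=r.camera(n)
    for l in ('tamper','tape_roll','white_cup'): print(n,l,[np.array(k['xyz']) for k in r.spot_point(c,l)[:1]])
    o=cv2.imread(f'pics/{n}0.png'); p=px(c,(.56,-.213,.252)).astype(int); sl=np.s_[p[1]-12:p[1]+13,p[0]-12:p[0]+13]
    f=lambda im:[np.array(np.nonzero(cv2.cvtColor(im[sl],cv2.COLOR_BGR2GRAY)<50)).mean(1),(cv2.cvtColor(im[sl],cv2.COLOR_BGR2GRAY)<50).sum()]
    print(n,'bar dark centroid before/after',f(o),f(c['frame']))
E
```

```text
t 48.0 p [ 0.4338 -0.2013  0.3249] F [ 0.0991 -0.1216  0.4659] w 0.0006695366283362266
[[ 0.0004  0.9958 -0.0914]
 [-0.0001 -0.0914 -0.9958]
 [-1.      0.0004  0.    ]]
scene basket [ 0.5791 -0.3713  0.0301] 0.7 [328.7109 169.3967] tool [0.2949 0.1601 0.156 ]
scene pf_handle [ 0.4895 -0.362   0.0212] 0.73 [341.532  183.3669] tool [0.3038 0.0701 0.155 ]
scene portafilter [ 0.5069 -0.3647  0.0076] 0.75 [338.7135 183.0778] tool [0.3174 0.0876 0.1561]
scene seat [ 0.5704 -0.3646  0.0221] 0.85 [328.7775 172.4909] tool [0.3029 0.1509 0.1502]
scene grip_bar [ 0.5587 -0.2117  0.2541] 0.53 [308.1699 146.9119] tool [ 0.0709  0.1253 -0.001 ]
side basket [ 0.5774 -0.3717  0.0304] 0.52 [309.5002 253.338 ] tool [0.2946 0.1585 0.1566]
side portafilter [ 0.5062 -0.3632  0.002 ] 0.77 [294.8776 263.5084] tool [0.323  0.0868 0.1546]
side seat [ 0.573  -0.3698  0.0258] 0.65 [308.339  254.1729] tool [0.2992 0.1539 0.1551]
side grip_bar [ 0.5683 -0.2114  0.2532] 0.43 [288.0075 195.3261] tool [ 0.0718  0.1349 -0.0022]
scene tamper [array([ 0.4545, -0.5452, -0.0026])]
scene tape_roll [array([ 0.6794, -0.1997, -0.0005])]
scene white_cup [array([0.4284, 0.5222, 0.0017])]
scene bar dark centroid before/after [array([ 9.4245, 14.3302]), np.int64(106)] [array([ 8.1716, 16.3284]), np.int64(268)]
side tamper [array([ 0.4522, -0.5521,  0.0041])]
side tape_roll [array([ 0.6794, -0.197 ,  0.0005])]
side white_cup [array([0.4327, 0.5246, 0.003 ])]
side bar dark centroid before/after [array([13.7097, 14.6452]), np.int64(62)] [array([9.6981, 9.3491]), np.int64(106)]
```

Both views put the bar back at z≈0.253, its rest height. The portafilter is home, the bystanders haven't moved and the tool is free, so I'll hand in.

```bash
python3 -c "
from bench import r
print(r.close_job())"
```

```text
the job is handed in; nothing more can be done
None
```

I put the portafilter home in the fork, pressed the lever to the long mark and held it there, let it back up gently, and handed the job in at about 48 s. No verdict is reported, so what follows rests on my own measurements.

- **Portafilter:** It touched the V-shaped back stop at 5 to 7 N. After I let go, the wrist picture put the rim's front 17.6 mm behind the plate's edge, against 19 mm when fully home. That is about 1.4 mm short, within the 4 mm allowed and the reading error. The handle was straight to within about 1 degree. At the end the networks put the basket 4–9 mm from the seat in single readings that scatter by about 4 mm. I trusted the contact and the wrist picture over them.
- **Lever:** I could not read the pointer on the scale, because it covered only a few pixels in the camera pictures. I judged the mark from force and travel instead:
  - The spring force rose at about 33 to 35 N/rad, and I placed the start of deflection at about 0.43 rad of lever travel.
  - I held for over 3.5 s in all, at an estimated deflection of 0.19 to 0.215 rad. The measured force at the bar was about 10.7 N, against "about 11 N" given for the mark.
  - Friction at the bar was high, so the total contact force was about 11.5 N, against the 22 N limit.
- **End state:** The grip bar is back at about 0.253 m in both views, its height at rest. The tamper, tape roll and cup were within about 5 mm of their first readings. The wrist force was near zero, with the tool touching nothing. A rough pixel comparison of the bar before and after disagreed, but it is unreliable because the arm was in the picture.

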